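Reset the pour-over coffee stand from small cup to mug height

ROBOT

A 6-joint arm with a two-finger parallel gripper is mounted at the origin on a cart in front of the work surface, level with it; the furniture and walls round the work are solid. World frame = base frame: x ahead of the robot, y to its left, z up, the work surface at z = 0. Lengths are in m, angles in rad, forces in N, time in s.
With the tool pointing down it reaches from about 0.35 to 0.725 m from the base axis. Payload 4.3 kg.
Tool frame: the origin (TCP) lies between the finger pads, 19 mm behind the fingertips; this is the grasp point; z points along the fingers, y is the line along which they close (so a half turn about z gives the same grasp; the last joint's range is limited). The gripper opens to 85 mm and grips with 20 to 120 N. Pads are 22 mm wide; open, the fingers measure 114 mm over their backs; the gripper's body (76 mm by 85 mm) begins 54 mm behind the grasp point. The pads swing forward as they close: fully open they stand 13 mm farther back than shut.
Start: joints at [1.051, 0.377, 0.081, 1.274, 0, 1.46], TCP at [0.229, 0.527, 0.25] pointing down, gripper open.
Joint ranges: [-2.72, 2.72], [-0.84, 1.66], [-1.02, 1.22], [-1.77, 2.12], [-1.37, 1.28], [-3.14, 3.14]. Speed limits (rad/s): [2.57, 2.57, 3.14, 3.14, 3.14, 3.14].

INTERFACE

Orientations are given as a unit quaternion [w, x, y, z].
In Python, from station import observe, viewer, ticket gives the robot as it stands.
- The arm moves only by the shell command python3 -m pendant 'ROWS'. ROWS is JSON, a list of rows, each a list of 7 numbers: the turn, a rotation vector about the tool's x, y, z in degrees, then the shift along the tool's x, y, z in mm, then the closure, from -1 (fully open) to 1 (shut). A call has 1 to 5 rows; each row is the pose to reach, as a shift and turn from the pose commanded when the call began, along the tool's axes at that moment; what a row does not reach only later rows make up. A row lasts 1/8 s, in which the tool goes at most 62.5 mm and 10.7 degrees, less where a joint would pass 70% of its speed; a pose out of reach is approached as far as the arm can. A call with a gripper value outside its range is refused whole. The fingers move at their own pace and stop on an object; the grip force is fixed at half the most. Time passes only in rows, so rows that repeat a pose let the fingers close. It gives the time, the measured TCP pose, the force, the opening and the grip force at its end, in the units of the state.
- observe(): the state, without advancing time (a new reading comes with each control period).
- viewer.camera(name): name is "scene" or "side" or "wrist"; returns the picture (480x640x3 uint8, red, green, blue); there is no depth.
- viewer.calibration(name): a dict with "fx", "fy", "cx", "cy" (pixels), "extrinsics" (4x4, takes a point from camera to world coordinates); the wrist camera has in their place "tool_from_camera" (4x4, takes a point from camera to tool coordinates, whose origin is the TCP and whose axes are the flange's). Camera axes: x right, y down, z forward; pixel columns grow to the right and rows downward; lengths in m; the calibration is good to about 2 mm. A picture is of the moment at which its call begins: read the wrist's pose just before it. calibration takes no time and is no camera call.
- ticket.finish_job(): hands the job in; it is judged then, once.
The state is a dict: "t": time; "qpos": joint angles; "joint_vel": joint speeds; "effort": joint torques, N m; "tool_pos": TCP position; "tcp_rot": TCP orientation; "ft_force": force on the tool from outside, world axes, zero at the start; "wrist_torque": the same for the moment, N m; "opening": opening from 0.0 (shut) to 1.0 (fully open); "grip_force": force on a finger pad.
Only numpy, scipy, OpenCV 4.12 (cv2) and the standard library are available. Lean on these libraries where they do the work, as an engineer would, in place of code of your own. Each camera call takes 0.05 s, during which the arm holds its last target. There are 200 camera calls.

TASK

The pour-over coffee stand is still clamped low for a small cup. Take the lever by its upright wooden handle, swing the lever open to free the dripper holder, raise the holder until the top edge of its sleeve is level with the upper engraved line on the post (mug height), and, holding it there so that it cannot sink, swing the lever fully shut again. Do not let the holder drop and leave the mug, shaker, spoon and glass where they are; finish still gripping the lever's handle, with the holder clamped at the line - do not let go.

Things in the scene. Friction and masses are not known exactly. Their poses are not given: they have to be found in the camera images.
- stand: Pour-over coffee stand, fixed: dark wooden base 190 x 290 x 22 mm, square steel post 20 x 20 mm rising to 294 mm. Origin on the post's axis at worktop level, z up. In its frame the base spans x -100..+90, y -75..+215 mm; the dripper hangs on the +y side (robot's left), the clamp lever is on the -x side (towards the robot). Black engraved lines ring the post, 165 mm up (small cup) and 215 (mug).
- holder (a joint): Height of the sliding dripper holder, m: 0 lowest, 0.110 highest. An aluminium sleeve 36 x 36 x 56 mm tall on the post, with a ring on an arm carrying a white cone dripper (128 mm wide, centre 115 mm to +y of the post, rim 32 mm above the sleeve's top). About 0.6 kg with lever; unclamped it slides freely and sinks unless held; clamped it resists about 20 N.
- sleeve_top (a point): Centre of the sleeve's top edge, on the post's axis; it stands 140 mm + joint holder above the worktop.
- mug_line (a point): The upper engraved line (mug height), a black line 3 mm wide round the post; this point is on the post's axis at the middle of the line, 215 mm above the worktop (joint holder 0.075 brings the sleeve's top edge level with it). At the start the sleeve may hide the lower line, never this one.
- cam_lever (a joint): Clamp lever angle, rad: 0 fully shut (lever along the stand's -y, across the sleeve's front), growing as it opens clockwise seen from above, to 1.5 (lever along -x). It turns level about a vertical pivot on the sleeve and rides up and down with it. A cam at its root presses on the post: bites below about 0.9, free above 1.0. Needs up to about 10 N at the handle; stays where left.
- lever_pivot (a point): Point on the lever's vertical pivot axis, at mid-height of the lever's bar; in the stand's frame 31 mm to -x and 4 mm to +y of the post's axis.
- lever_grip: Upright round wooden handle on the lever's end, 20 mm in diameter, 46 mm tall, slightly wider at the top; it revolves freely on its pin, so the fingers need not turn with the lever. Origin: centre of its underside, on top of the lever's 13 mm wide bar and 70 mm from the pivot axis; z up. Keep the fingertips above the origin's height.
- grip_mid (a point): Point on the axis of the wooden handle, 26 mm above its underside and 20 mm below its top: a good height for the TCP.
- mug: Mug with a handle, 81 mm wide (113 with its handle), 101 mm tall, waiting on the worktop to the left of the stand; leave it. Origin: on its underside, 17 mm from the cup's axis towards the handle.
- shaker: Small shaker, clear with a grey metal cap, 44 mm wide, 90 mm tall, to the left of the stand, nearer the robot than the mug; leave it. Origin: centre of its underside.
- teaspoon: Teaspoon, 130 mm long, lying to the right of the stand; leave it. Origin: centre of its underside.
- tumbler: Clear drinking glass, 81 mm wide, 93 mm tall, well to the right; leave it. Origin: centre of its underside.

How it is judged:
On the way, in this order (a step that is already met when the one before it is completed fails the run):
1. the lever is swung open with the holder gripped by the lever's handle (value of joint cam_lever above 0.9 rad and contact force between the fingers and lever_grip above 1 N), for 0.1 s.
2. the holder is held at the upper line with the lever still open (value of joint cam_lever above 0.6 rad and z of sleeve_top in the frame of mug_line between -0.005 and 0.005 m and contact force between the fingers and lever_grip above 1 N), for 0.2 s.
At the end, for the whole second after the job is handed in: The sleeve's top edge is within 5 mm of the upper engraved line and still, the lever is shut (within 0.12 rad of its stop), and the fingers still hold the lever's wooden handle (over 2 N) (z of sleeve_top in the frame of mug_line between -0.005 and 0.005 m and value of joint cam_lever below 0.12 rad and contact force between the fingers and lever_grip above 2 N and velocity of joint holder between -0.01 and 0.01 m/s); the arm keeps its last pose, push and grip.
It fails at once if the holder drops (sinks faster than 0.3 m/s) (velocity of joint holder below -0.3 m/s).
It fails at once if the mug, shaker, spoon or glass is shifted by more than 20 mm (distance of any of mug, shaker, teaspoon, tumbler from where it was at the start of the episode above 0.02 m).
It also fails if it takes over 48 s, if anything falls off the work surface, if the arm or the gripper's body presses on something with over 40 N, if the wrist force passes 120 N, or if a joint passes its speed limit or range.

## Working session

There is one attempt and no reset: what is moved stays moved. The work goes in short steps, Python scripts to look and compute and a shell command to move; the robot and the scene stay as the last step left them, time stands still between calls to the robot, and variables do not carry over. Pictures are saved under pics/ and viewed, at most 10 in all, crops included, and the job is handed in when it is done.

```bash
mkdir -p pics; ls
python3 - <<'E'
from station import observe, viewer
import cv2, numpy as np
s=observe(); print(s)
for n in ("scene","side"):
    im=viewer.camera(n); cv2.imwrite(f"pics/{n}0.png",im[:,:,::-1]); c=viewer.calibration(n); print(n,c)
E
```

```text
pics
{'t': 0.0, 'qpos': array([ 1.05069016e+00,  3.78081621e-01,  7.96106844e-02,  1.27435885e+00,
       -7.22301997e-06,  1.46048654e+00]), 'joint_vel': array([-9.48002430e-04,  1.83654043e-03, -8.41497882e-04,  2.32564042e-05,
       -1.34224030e-03, -1.65136136e-03]), 'effort': array([-3.74105894e-04, -4.63602555e+01,  2.69876701e+01,  2.09386769e-02,
       -1.13623551e-05, -2.66770815e-05]), 'tool_pos': array([0.22879018, 0.52685903, 0.24904432]), 'tcp_rot': array([-3.11766745e-04,  2.03467371e-01,  9.79081199e-01, -9.67755990e-04]), 'ft_force': array([-0.12378468,  0.39742468,  0.23074162]), 'wrist_torque': array([ 0.04408856, -0.01601433, -0.02952512]), 'grip_force': 0.0, 'opening': 0.9997475320883629}
scene {'fx': 604.440464152872, 'fy': 604.440464152872, 'cx': 321.80206169690473, 'cy': 234.2471897997409, 'extrinsics': array([[-0.65699922, -0.33830002,  0.67372481, -0.53364568],
       [-0.75387205,  0.28843397, -0.5903243 ,  0.91390325],
       [ 0.0053816 , -0.89574491, -0.44453583,  0.83964973],
       [ 0.        ,  0.        ,  0.        ,  1.        ]])}
side {'fx': 569.0073948611969, 'fy': 569.0073948611969, 'cx': 332.3136407256128, 'cy': 244.9748019689474, 'extrinsics': array([[-0.92127591, -0.3359001 ,  0.19601484,  0.21960948],
       [-0.38875531,  0.78119063, -0.48847774,  0.69712693],
       [ 0.01095476, -0.52622459, -0.85027506,  1.27837935],
       [ 0.        ,  0.        ,  0.        ,  1.        ]])}
```

View pics/scene0.png

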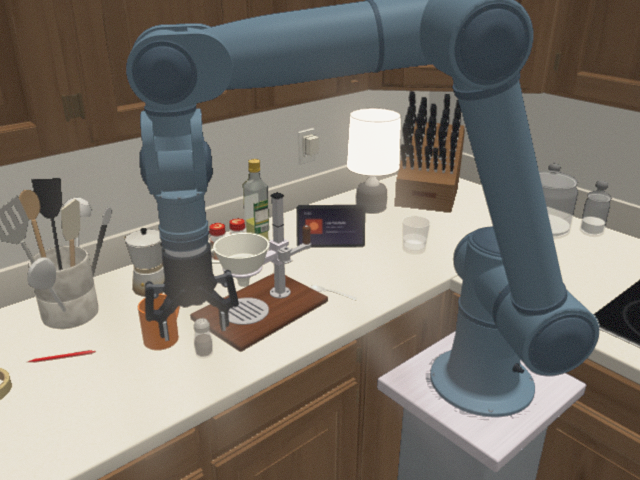

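View pics/side0.png

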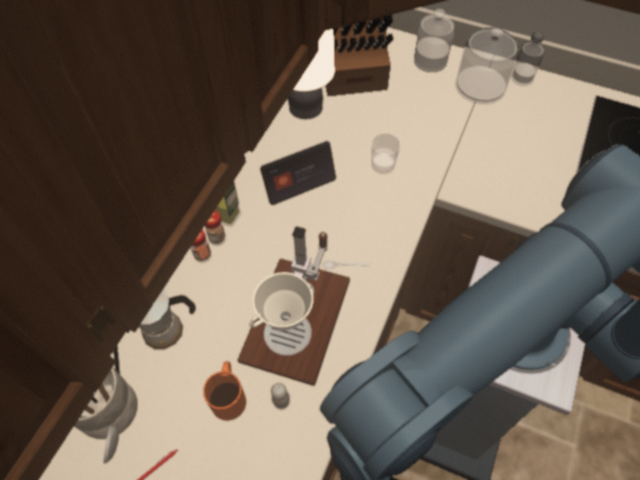

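The scene view shows the stand's post top at about (277,197) with the lever handle near (305,242). In the side view the post top is at about (299,232) and the handle top at (323,237). I'll enlarge both.

Run:
```python
import cv2, numpy as np
a=cv2.imread("pics/scene0.png")[185:310,225:345]; b=cv2.imread("pics/side0.png")[220:285,280:350]
cv2.imwrite("pics/crop.png",np.hstack([cv2.resize(a,(400,417),interpolation=2),cv2.resize(b,(400,371),interpolation=2)[:371] if 0 else cv2.copyMakeBorder(cv2.resize(b,(400,371),interpolation=2),0,46,0,0,0)]))
```

```text
(no output)
```

View pics/crop.png

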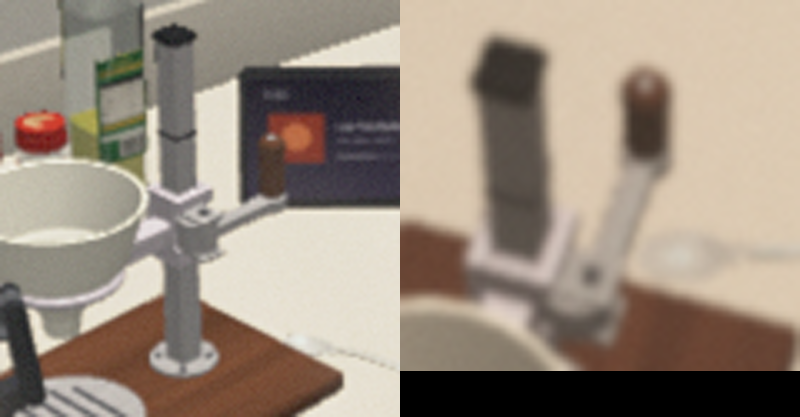

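Scene crop: handle top at (306.3,226), handle bottom at (306.3,243), mug line at (278.4,226), post top at (277.2,196). Side view: handle top at (323,234.4), post top at (299.6,231.4), base corners at (350,277), (315,382) and (240,361).

```bash
cat > h.py <<'E'
import numpy as np, cv2
from scipy.spatial.transform import Rotation as R
from station import observe, viewer
def ray(n,uv):
    c=viewer.calibration(n); E=c["extrinsics"]
    d=E[:3,:3]@np.array([(uv[0]-c["cx"])/c["fx"],(uv[1]-c["cy"])/c["fy"],1]); return E[:3,3],d/np.linalg.norm(d)
def plane(n,uv,z):
    o,d=ray(n,uv); return o+d*(z-o[2])/d[2]
def tri(rs):
    A=sum(np.eye(3)-np.outer(d,d) for o,d in rs); b=sum((np.eye(3)-np.outer(d,d))@o for o,d in rs)
    p=np.linalg.solve(A,b); return p,[np.linalg.norm(np.cross(p-o,d)) for o,d in rs]
def tool():
    s=observe(); return s["tool_pos"],R.from_quat(s["tcp_rot"],scalar_first=True).as_matrix()
E
python3 - <<'E'
from h import *
np.set_printoptions(precision=4,suppress=True)
print("hand top",tri([ray("scene",(306.3,226.1)),ray("side",(322.9,234.4))]))
print("hand bot",tri([ray("scene",(306.3,243.2)),ray("side",(322.5,246.6))]))
print("post top",tri([ray("scene",(277.2,195.8)),ray("side",(299.6,231.4))]), plane("scene",(277.2,195.8),.294),plane("side",(299.6,231.4),.294))
for p in [(350,277),(315,382),(240,361),(285,259)]: print("corner",plane("side",p,.022))
for p in [(327,298.4),(243,344)]: print("sc corner",plane("scene",p,.022))
print(tool()); print(viewer.calibration("wrist"))
E
```

```text
hand top (array([0.4997, 0.0587, 0.1966]), [np.float64(0.0005322414550947968), np.float64(0.0005322414550947258)])
hand bot (array([0.4987, 0.0613, 0.15  ]), [np.float64(0.0006867705449556476), np.float64(0.0006867705449557151)])
post top (array([0.5236, 0.1261, 0.2883]), [np.float64(0.0014165283469458317), np.float64(0.0014165283469460823)]) [0.5124 0.1361 0.294 ] [0.5214 0.1279 0.294 ]
corner [0.4317 0.0449 0.022 ]
corner [0.4036 0.3262 0.022 ]
corner [0.5824 0.3486 0.022 ]
corner [0.6039 0.0619 0.022 ]
sc corner [0.4243 0.0559 0.022 ]
sc corner [0.4052 0.3225 0.022 ]
(array([0.2288, 0.5269, 0.2492]), array([[-0.9172,  0.3984, -0.0009],
       [ 0.3984,  0.9172, -0.0016],
       [ 0.0002, -0.0018, -1.    ]]))
{'fx': 402.9372780223819, 'fy': 402.9372780223819, 'cx': 322.4277997478666, 'cy': 239.77213986098204, 'tool_from_camera': array([[ 0.    , -0.9575, -0.2884,  0.0735],
       [ 1.    ,  0.0004, -0.0011, -0.0008],
       [ 0.0011, -0.2884,  0.9575, -0.1241],
       [ 0.    ,  0.    ,  0.    ,  1.    ]])}
```

```bash
python3 -m pendant '[[0,0,-7,-43,-32,-20,-1],[0,0,-14,-86,-64,-40,-1],[0,0,-21,-130,-96,-60,-1],[0,0,-28,-173,-128,-60,-1],[0,0,-35,-217,-160,-60,-1]]'
python3 - <<'E'
from h import *
p,Q=tool(); print(p,Q); g=np.array([.499,.060,.31]); print((Q.T@(g-p))*1000)
a=np.radians(225); x=np.array([np.cos(a),np.sin(a),0]);z=np.array([0,0,-1.]);T=np.c_[x,np.cross(z,x),z]
print(R.from_matrix(Q.T@T).as_rotvec(degrees=True))
E
```

```text
t: 0.72
tool_pos: [0.365, 0.2927, 0.31]
tcp_rot: [0.0, -0.103, 0.995, 0.0]
ft_force: [0.4, 0.1, 0.7]
opening: 0.998
grip_force: 0.0
[0.3649657  0.2926778  0.31004509] [[-9.78963458e-01 -2.04035375e-01  3.36865042e-04]
 [-2.04035327e-01  9.78963511e-01  1.70373026e-04]
 [-3.64540709e-04  9.80565977e-05 -9.99999929e-01]]
[-8.37401766e+01 -2.55130819e+02  5.05971413e-02]
[-5.96405257e-04  2.19270380e-02 -3.32269639e+01]
```

```bash
python3 -m pendant '[[0,0,-7,-17,-51,0,-1],[0,0,-14,-34,-102,0,-1],[0,0,-20,-50,-153,0,-1],[0,0,-27,-67,-204,0,-1],[0,0,-33,-84,-255,0,-1]]'; python3 -m pendant '[[0,0,0,0,0,0,-0.2],[0,0,0,0,0,0,-0.2]]'
python3 - <<'E'
from h import *
np.set_printoptions(precision=5,suppress=True)
p,Q=tool(); np.savez("w1.npz",p=p,Q=Q); print(p,Q)
cv2.imwrite("pics/w1.png",viewer.camera("wrist")[:,:,::-1])
cv2.imwrite("pics/scene1.png",viewer.camera("scene")[:,:,::-1])
E
```

```text
t: 1.35
tool_pos: [0.498, 0.0595, 0.3097]
tcp_rot: [-0.0, -0.38, 0.925, 0.0]
ft_force: [1.6, -0.2, -0.4]
opening: 0.996
grip_force: 0.0
t: 1.6
tool_pos: [0.4971, 0.0613, 0.3095]
tcp_rot: [-0.001, -0.378, 0.926, 0.001]
ft_force: [0.4, -0.0, 0.7]
opening: 0.612
grip_force: 0.0
[0.49711 0.06125 0.30955] [[-0.71372 -0.70043 -0.00143]
 [-0.70043  0.71372  0.00054]
 [ 0.00064  0.00139 -1.     ]]
```

View pics/w1.png

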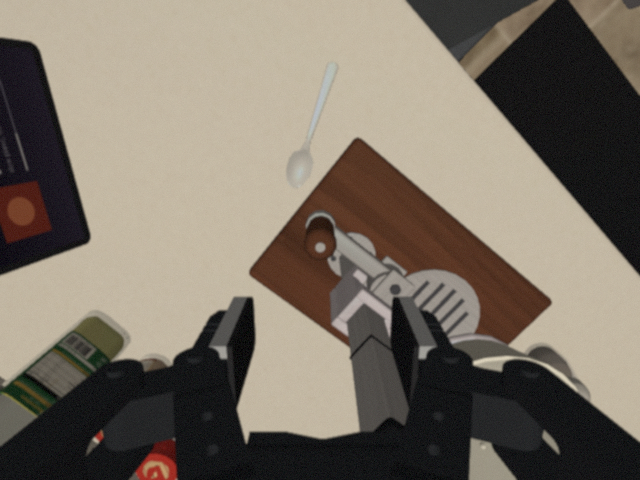

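The wrist view shows the handle's top pin at (320,247), the line on the post at (369,345), base corners at (357,139), (250,271) and (550,301), and the lever pivot bolt at (396,288).

```bash
cat >> h.py <<'E'
def wray(uv,f):
    w=np.load(f); c=viewer.calibration("wrist"); T=c["tool_from_camera"]
    d=T[:3,:3]@np.array([(uv[0]-c["cx"])/c["fx"],(uv[1]-c["cy"])/c["fy"],1])
    d=w["Q"]@d; return w["p"]+w["Q"]@T[:3,3], d/np.linalg.norm(d)
def wplane(uv,z,f):
    o,d=wray(uv,f); return o+d*(z-o[2])/d[2]
E
python3 - <<'E'
from h import *
np.set_printoptions(precision=4,suppress=True)
f="w1.npz"
print("pin",wplane((320,247),.197,f), tri([wray((320,247),f),ray("scene",(306.3,225)),ray("side",(322.9,233))]))
for uv in [(357,139),(250,271),(550,301)]: print("corner",wplane(uv,.022,f))
print("pivot",wplane((396,288),.15,f))
print("line", wplane((369,340),.215,f))
im=cv2.imread("pics/w1.png")[210:380,290:450]; a=cv2.resize(im,(480,510),interpolation=2)
b=cv2.imread("pics/scene1.png")[185:270,260:320]; b=cv2.resize(b,(320,453),interpolation=2); b=cv2.copyMakeBorder(b,0,57,0,0,0)
cv2.imwrite("pics/c2.png",np.hstack([a,b]))
E
```

```text
pin [0.4992 0.0611 0.197 ] (array([0.4989, 0.0594, 0.2012]), [np.float64(0.0009429253206832235), np.float64(0.0012328167333710907), np.float64(0.0018558300009484966)])
corner [0.4337 0.0469 0.022 ]
corner [0.6129 0.064  0.022 ]
corner [0.4051 0.3269 0.022 ]
pivot [0.493  0.1356 0.15  ]
line [0.5167 0.1203 0.215 ]
```

View pics/c2.png

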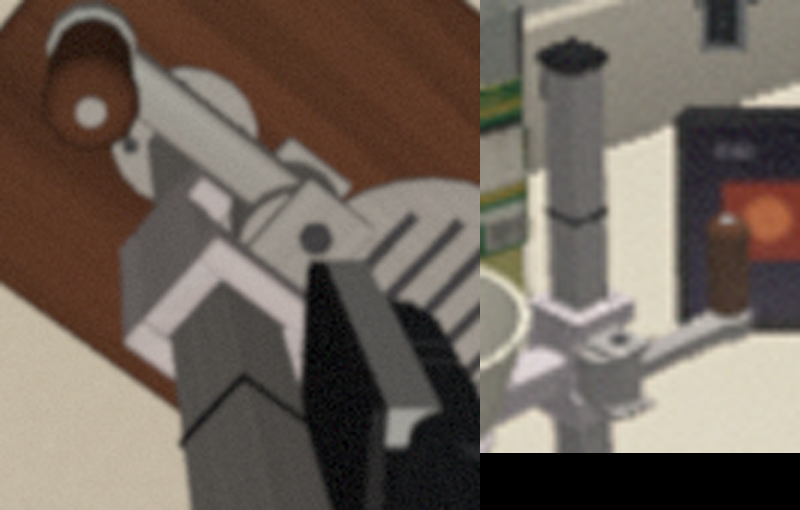

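Run:
```python
from h import *
np.set_printoptions(precision=4,suppress=True)
f="w1.npz"; yaw=np.radians(5.5); Rz=np.array([[np.cos(yaw),-np.sin(yaw)],[np.sin(yaw),np.cos(yaw)]])
def zat(o,d,xy):
    h=d[:2]@(xy-o[:2])/(d[:2]@d[:2]); q=o+h*d; return q[2],np.linalg.norm(q[:2]-xy)
c=wplane((371.7,336),.215,f)[:2]; org=c-Rz@[-.01,-.01]; print("wrist org",org)
print("inner",zat(*wray((364,304),f),c)); print("outer",zat(*wray((362.3,290),f),org+Rz@[-.018,-.018])); print("left",zat(*wray((331.7,323.3),f),org+Rz@[.018,-.018]))
c=plane("scene",(278.4,226.6),.215)[:2]; o2=c-Rz@[-.01,.01]; print("scene org",o2)
for o in (o2,org): print(zat(*ray("scene",(278.8,244.6)),o+Rz@[-.018,.018]), zat(*ray("scene",(260+152/5.333,185+300/5.333)),o+Rz@[-.018,-.018]),zat(*ray("scene",(260+45/5.333,185+295/5.333)),o+Rz@[.018,.018]))
p,Q=tool(); print(p, Q.T@(np.array([.499,.0605,.177])-p)*1000)
```

```text
wrist org [0.5227 0.1304]
inner (np.float64(0.17040923145474512), np.float64(0.00028742350807196604))
outer (np.float64(0.17105437859197636), np.float64(0.0007043486713893978))
left (np.float64(0.1680457460403964), np.float64(0.0005852103655046917))
scene org [0.522  0.1272]
(np.float64(0.17254339132449725), np.float64(0.0002488882828692262)) (np.float64(0.16840498096273704), np.float64(0.002603369257619595)) (np.float64(0.171363161110054), np.float64(0.000443532011907077))
(np.float64(0.1732341216722304), np.float64(0.0032064946482592825)) (np.float64(0.16911432650883862), np.float64(0.0003295277875303748)) (np.float64(0.17201258802362596), np.float64(0.0025387546734015674))
[0.4969 0.0621 0.3099] [ -0.3914  -2.6916 132.9172]
```

```bash
python3 -m pendant '[[0,0,0,0,-2,40,-0.2],[0,0,0,0,-2,80,-0.2],[0,0,0,0,-2,115,-0.2],[0,0,0,0,-2,131,-0.2],[0,0,0,0,-2,131,-0.2]]'
python3 - <<'E'
from h import *
p,Q=tool(); print(p, Q.T@(np.array([.499,.0605,.178])-p)*1000)
cv2.imwrite("pics/s3.png",viewer.camera("scene")[:,:,::-1])
p,Q=tool(); np.savez("w2.npz",p=p,Q=Q); w=viewer.camera("wrist")[:,:,::-1]
a=cv2.resize(w,(400,300)); b=cv2.resize(cv2.imread("pics/s3.png")[180:300,220:380],(400,300),interpolation=2); cv2.imwrite("pics/c3.png",np.hstack([a,b]))
E
```

```text
t: 2.33
tool_pos: [0.4972, 0.0609, 0.1779]
tcp_rot: [-0.001, -0.38, 0.925, 0.001]
ft_force: [-0.5, -0.1, -0.0]
opening: 0.603
grip_force: 0.0
[0.49720433 0.06093211 0.17786427] [-0.97394388 -1.56873837 -0.14164512]
```

View pics/c3.png

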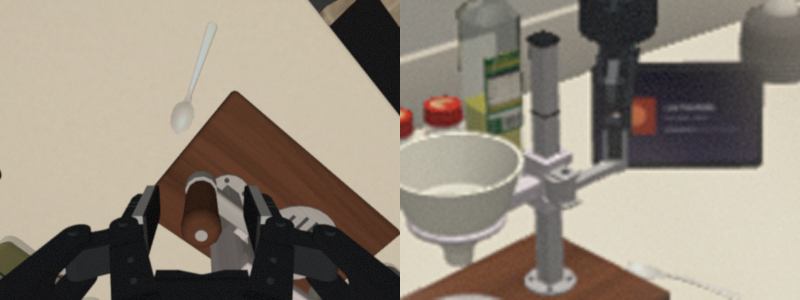

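The handle sits centred between the fingers, at about (200,220) in the half-size wrist view, and the tips are just above the bar. Closing now.

```bash
python3 -m pendant '[[0,0,0,0,-1,-1,1],[0,0,0,0,-1,-1,1],[0,0,0,0,-1,-1,1],[0,0,0,0,-1,-1,1],[0,0,0,0,-1,-1,1]]'
python3 - <<'E'
from h import *
np.set_printoptions(precision=2,suppress=True)
p,Q=tool(); print(p*1000,Q); P=np.array([.491,.130]); v=p[:2]-P; print(np.hypot(*v))
for a in (.15,.3,.45,.6,.75,.9,1.05,1.2,1.3):
    c,s=np.cos(-a),np.sin(-a); d=np.array([[c,-s],[s,c]])@v-v; print(a,(Q.T@np.r_[d,0])*1000)
E
```

```text
t: 3.05
tool_pos: [0.4988, 0.0604, 0.1801]
tcp_rot: [-0.0, -0.379, 0.925, 0.002]
ft_force: [-1.8, 5.2, -0.0]
opening: 0.224
grip_force: 58.8
[498.81  60.41 180.12] [[-0.71 -0.7  -0.  ]
 [-0.7   0.71  0.  ]
 [-0.    0.   -1.  ]]
0.07002243084099721
0.15 [7.74 7.08 0.01]
0.3 [14.34 15.25  0.03]
0.45 [19.64 24.3   0.06]
0.6 [23.53 34.05  0.09]
0.75 [25.92 44.26  0.12]
0.9 [26.76 54.72  0.15]
1.05 [26.02 65.19  0.19]
1.2 [23.73 75.43  0.23]
1.3 [21.36 82.02  0.26]
```

```bash
python3 -m pendant '[[0,0,0,4,3.5,0,1],[0,0,0,8,7,0,1],[0,0,0,11,11,0,1],[0,0,0,14,15,0,1],[0,0,0,17,20,0,1]]'
python3 - <<'E'
from h import *
np.set_printoptions(precision=2,suppress=True)
p,Q=tool(); print(p*1000,Q); P=np.array([.491,.130]); v=p[:2]-P; a0=np.arctan2(v[0],-v[1]);print(np.hypot(*v),a0, np.arctan2(.00781,.06959)-a0)
E
```

```text
t: 3.68
tool_pos: [0.4758, 0.0624, 0.1805]
tcp_rot: [0.003, -0.379, 0.925, 0.0]
ft_force: [5.2, 4.4, -6.8]
opening: 0.225
grip_force: 58.9
[475.81  62.43 180.54] [[-0.71 -0.7   0.  ]
 [-0.7   0.71  0.  ]
 [-0.01 -0.   -1.  ]]
0.06925631487252032 -0.22112508705362638 0.33288619978695155
```

```bash
python3 -m pendant '[[0,0,0,4.5,9,0,1],[0,0,0,7,17,0,1],[0,0,0,9,26,0,1],[0,0,0,10,35,0,1],[0,0,0,9,45,0,1]]'; python3 -m pendant '[[0,0,0,-1,5,0,1],[0,0,0,-2.5,10,0,1],[0,0,0,-4,15,0,1],[0,0,0,-4,15,0,1]]'
python3 - <<'E'
from h import *
np.set_printoptions(precision=2,suppress=True)
p,Q=tool(); print(p*1000,Q); P=np.array([.491,.130]); v=p[:2]-P; a0=np.arctan2(v[0],-v[1]);print(np.hypot(*v),a0, np.arctan2(.00781,.06959)-a0)
E
```

```text
t: 4.3
tool_pos: [0.4371, 0.088, 0.1804]
tcp_rot: [0.002, -0.379, 0.925, 0.0]
ft_force: [4.4, 2.2, -6.8]
opening: 0.223
grip_force: 59.0
t: 4.8
tool_pos: [0.4292, 0.1012, 0.1804]
tcp_rot: [0.001, -0.379, 0.925, 0.0]
ft_force: [5.1, 2.7, -5.6]
opening: 0.223
grip_force: 59.0
[429.22 101.22 180.38] [[-0.71 -0.7   0.  ]
 [-0.7   0.71  0.  ]
 [-0.   -0.   -1.  ]]
0.06815394126982892 -1.1349036502527767 1.2466647629861018
```

```bash
python3 -m pendant '[[0,0,0,0,0,-8,1],[0,0,0,0,0,-17,1],[0,0,0,0,0,-26,1],[0,0,0,0,0,-35,1],[0,0,0,0,0,-43,1]]'; python3 -m pendant '[[0,0,0,0,0,-1,1],[0,0,0,0,0,-1,1]]'
python3 - <<'E'
from h import *
p,Q=tool(); print(p)
im=viewer.camera("scene")[:,:,::-1]; cv2.imwrite("pics/s4.png",im)
p,Q=tool(); np.savez("w4.npz",p=p,Q=Q); w=viewer.camera("wrist")[:,:,::-1]; cv2.imwrite("pics/w4.png",w)
a=cv2.resize(w,(400,300)); b=cv2.resize(im[185:260,250:350],(400,300),interpolation=2); cv2.imwrite("pics/c4.png",np.hstack([a,b]))
E
```

```text
t: 5.42
tool_pos: [0.4292, 0.1011, 0.2235]
tcp_rot: [0.001, -0.379, 0.925, 0.0]
ft_force: [5.3, 3.0, -7.0]
opening: 0.222
grip_force: 59.2
t: 5.68
tool_pos: [0.4293, 0.1009, 0.2243]
tcp_rot: [0.001, -0.379, 0.925, -0.0]
ft_force: [5.2, 3.0, -7.1]
opening: 0.224
grip_force: 59.3
[0.42926693 0.10089251 0.22432524]
```

View pics/c4.png

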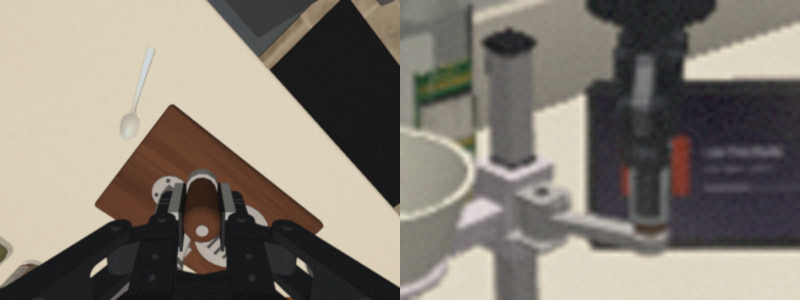

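The sleeve's top is now about at the line. The dark line shows at the junction near crop (512,160), so I'll zoom in.

Run:
```python
import cv2
im=cv2.imread("pics/s4.png")[205:245,258:308]; cv2.imwrite("pics/c5.png",cv2.resize(im,(750,600),interpolation=cv2.INTER_NEAREST))
```

```text
(no output)
```

View pics/c5.png

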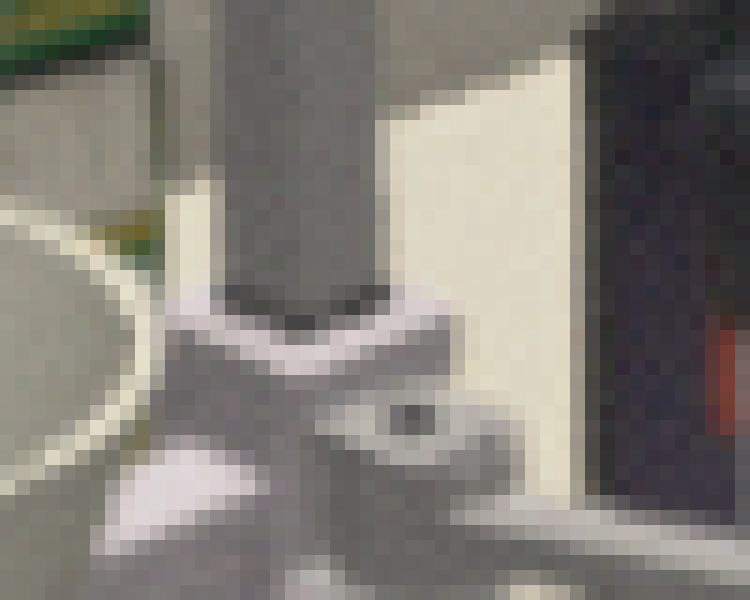

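The line is visible as a thin dark band right at the sleeve's top edge, with its corner at about (278,226.5). The sleeve is within roughly 1 mm, perhaps slightly low. I'll raise it 1 mm and swing the lever back.

```bash
python3 -m pendant '[[0,0,0,0,0,-1,1],[0,0,0,0,0,-1,1],[0,0,0,3,-8,-1,1],[0,0,0,4,-15,-1,1],[0,0,0,5,-25,-1,1]]'; python3 -m pendant '[[0,0,0,-1,-10,0,1],[0,0,0,-3.5,-21,0,1],[0,0,0,-7.5,-31,0,1],[0,0,0,-12.5,-40,0,1],[0,0,0,-19,-48,0,1]]'
python3 - <<'E'
from h import *
np.set_printoptions(precision=2,suppress=True)
p,Q=tool(); print(p*1000, Q.T@(np.array([.4988,.0604,.2252])-p)*1000); P=np.array([.491,.130]); v=p[:2]-P; a0=np.arctan2(v[0],-v[1]);print(np.hypot(*v), np.arctan2(.00781,.06959)-a0)
E
```

```text
t: 6.4
tool_pos: [0.4433, 0.0805, 0.2252]
tcp_rot: [0.002, -0.379, 0.925, 0.001]
ft_force: [6.8, 6.6, -6.6]
opening: 0.218
grip_force: 59.2
t: 7.02
tool_pos: [0.4844, 0.06, 0.2227]
tcp_rot: [-0.004, -0.379, 0.925, 0.004]
ft_force: [-8.2, 6.2, -5.5]
opening: 0.219
grip_force: 59.5
[484.4   59.97 222.74] [-10.55  -9.78  -2.62]
0.07033845066362487 0.20575780949584235
```

```bash
python3 -m pendant '[[0,0,0,-5,-5,-2,1],[0,0,0,-9,-8,-2,1],[0,0,0,-12,-11,-2,1],[0,0,0,-12,-11,-2,1]]'
python3 - <<'E'
from h import *
np.set_printoptions(precision=2,suppress=True)
p,Q=tool(); print(p*1000, Q.T@(np.array([.4988,.0604,.2252])-p)*1000); P=np.array([.491,.130]); v=p[:2]-P; a0=np.arctan2(v[0],-v[1]);print(np.hypot(*v), np.arctan2(.00781,.06959)-a0)
im=viewer.camera("scene")[:,:,::-1]; cv2.imwrite("pics/s6.png",im)
a=cv2.imread("pics/s4.png")
cv2.imwrite("pics/c6.png",np.hstack([cv2.resize(x[205:245,258:298],(400,400),interpolation=0) for x in (a,im)]))
E
```

```text
t: 7.52
tool_pos: [0.4995, 0.0603, 0.2241]
tcp_rot: [-0.006, -0.379, 0.925, 0.004]
ft_force: [-8.4, 5.1, -6.5]
opening: 0.225
grip_force: 59.5
[499.49  60.31 224.07] [ 0.44  0.56 -1.12]
0.07020524722946261 -0.009454598576693993
```

View pics/c6.png

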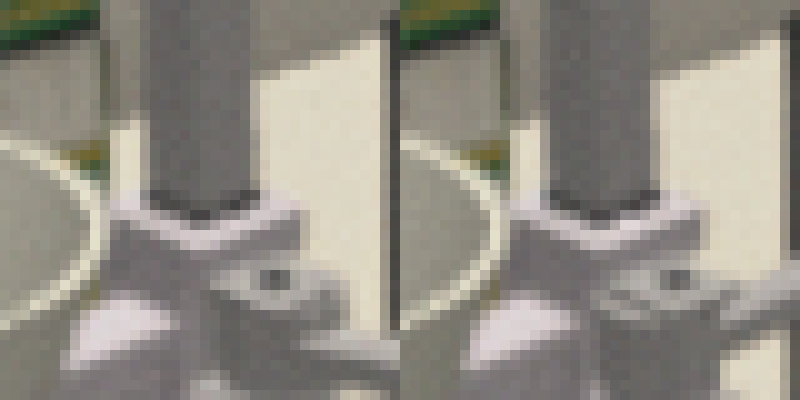

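Before (left) and after (right), the line's dark band still meets the sleeve's top edge at about (278,226). The lever now lies across to the right, so it is shut. I'll settle and confirm it is still.

```bash
python3 -m pendant '[[0,0,0,-1,-1,0,1],[0,0,0,-1,-1,0,1],[0,0,0,-1,-1,0,1],[0,0,0,-1,-1,0,1]]'
python3 - <<'E'
from h import *
from scipy.optimize import brentq
im=viewer.camera("scene")
for f in ("pics/s4.png","pics/s6.png"): print(f, cv2.imread(f)[221:232,278].mean(1).round())
print(im[221:232,278].mean(1).round())
E
```

```text
t: 8.07
tool_pos: [0.4998, 0.0602, 0.224]
tcp_rot: [-0.006, -0.379, 0.925, 0.004]
ft_force: [-11.9, 5.3, -4.1]
opening: 0.22
grip_force: 59.7
pics/s4.png [106. 105. 106. 104.  94.  70. 136. 207. 195. 130. 116.]
pics/s6.png [104. 101. 102. 105.  93.  74. 128. 207. 195. 128. 116.]
[102. 102. 101. 108.  91.  70. 133. 205. 197. 126. 115.]
```

Run:
```python
from h import *
a=cv2.imread("pics/scene1.png"); print(a[221:232,278].mean(1).round())
for z in (.2135,.215,.2165,.225): 
    c=viewer.calibration("scene");E=np.linalg.inv(c["extrinsics"]);q=E@[.5225-.0109,.129+.009,z,1];print(z,q[:2]/q[2]*c["fx"]+[c["cx"],c["cy"]])
```

```text
[106. 104. 108. 100.  94.  65.  77. 104. 105. 105. 104.]
0.2135 [277.67767736 227.31026449]
0.215 [277.66063266 226.74303761]
0.2165 [277.64357218 226.17528515]
0.225 [277.54659671 222.94805802]
```

```bash
python3 -c "
from station import ticket
print(ticket.finish_job())"
```

```text
the job is handed in; nothing more can be done
None
```

I've handed the job in: the lever is shut, the sleeve's top edge is clamped about 1 mm below the middle of the mug line, and the gripper still holds the handle at about 60 N.

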